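# Weigh a basket of limes on its spring hand scale

### The arm

A 7-joint arm with a two-finger parallel gripper is mounted at the origin on the work surface. World frame = base frame: x ahead of the robot, y to its left, z up, the work surface at z = 0. Lengths are in m, angles in rad, forces in N, time in s.
With the tool pointing down it reaches from about 0.425 to 0.8 m from the base axis. Payload 8.3 kg.
Tool frame: the origin (TCP) lies between the finger pads; the fingertips stand 25 mm ahead of it and the grasp point (between the pads) lies 6 mm ahead of it; z points along the fingers, y is the direction in which the jaws open and shut (so a half turn about z gives the same grasp; the last joint's range is limited). The gripper opens to 85 mm and grips with 20 to 120 N. Pads are 22 mm wide; open, the fingers measure 114 mm over their backs; the gripper's body (76 mm by 85 mm) begins 54 mm behind the grasp point. The pads swing forward as they close: fully open they stand 13 mm farther back than shut.
Start: joints at [-1.391, 0.383, 0.016, 1.37, -0.006, 1.388, -0.046], TCP at [0.15, 0.607, 0.256] pointing down, gripper open.
Joint ranges: [-2.95, 2.95], [-0.25, 2.06], [-1.52, 1.56], [0.18, 2.33], [-1.44, 4.58], [0.02, 2.06], [-3.01, 3.01]. Speed limits (rad/s): [2.39, 2.39, 3.01, 3.01, 3.14, 3.14, 3.14].

### API

Orientations are given as a unit quaternion [x, y, z, w].
In Python, from cell import robot gives the robot as it stands.
- The arm moves only by the tool arm_command, never from a script. Its argument "motion" is a list of rows, each a list of 3 entries, a list of its own where there are three numbers: the opening, from 0 (shut) to 1 (fully open), then the shift along the tool's x, y, z in cm, then the turn, a rotation vector about the tool's x, y, z in rad. A call has 1 to 8 rows; each row is the pose to reach, as a shift and turn from the pose measured when the call began, along the tool's axes at that moment; what a row does not reach only later rows make up. A row lasts 1/8 s, in which the tool goes at most 62.5 mm and 10.7 degrees, less where a joint would pass 70% of its speed; a pose out of reach is approached as far as the arm can. A call with a gripper value outside its range is refused whole. The fingers move at their own pace and stop on an object; "force" is the grip in N (left out, the last holds). Time passes only in rows, so rows that repeat a pose let the fingers close. It gives the time, the measured TCP pose, the force and the opening at its end, in the units of the state.
- robot.state(): the state, without advancing time (a new reading comes with each control period).
- robot.get_image(name): name is "scene" or "top"; returns a dict with "frame" (480x640x3 uint8, blue, green, red), "z_map" (480x640 float32, m along the optical axis (not along the pixel's ray), 0 where there is no reading), "fovy" (degrees; the focal length in pixels is half the picture's height over the tangent of half this angle, whatever the lens; pixels are square), "cx", "cy" (the principal point, pixels), "k1" (the pictures are not rectified: a ray, as slopes to the right and down, at radius r is drawn at 1 + k1 r^2 times it, then the intrinsics apply), "T" (4x4, takes a point from camera to world coordinates). Camera axes: x right, y down, z forward; pixel columns grow to the right and rows downward; lengths in m; the calibration is good to about 2 mm. A picture is of the moment at which its call begins.
- robot.finish_job(): hands the job in, once; it reports no verdict.
The state is a dict: "time_s": time; "joint_positions": joint angles; "joint_vel": joint speeds; "tau": joint torques, N m; "ee_pos": TCP position; "tcp_rot": TCP orientation; "ft_force": force on the tool from outside, world axes, zero at the start; "ft_torque": the same for the moment, N m; "opening": opening from 0.0 (shut) to 1.0 (fully open).
Only numpy, scipy, OpenCV 4.12 (cv2) and the standard library are available. Lean on these libraries where they do the work, as an engineer would, in place of code of your own. Each camera call takes 0.05 s, during which the arm holds its last target.

### The job

Weigh the orange basket of limes that stands under the blue lamp rack: take the black handle of the spring scale on top of it, lift until the basket hangs a good 3 cm clear of the table, and hold it still there for two seconds so that the scale settles. Then lower it gently, upright, onto the middle of the yellow board and let go only once it stands there. Do not touch the lamp rack, and do not shift the other goods.

Things in the scene. Friction and masses are not known exactly. Their poses are not given: they have to be found in the camera images.
- basket: Orange basket of limes (fixed in it), 150 mm along x, 106 along y, 58 high; four steel bail wires rise to an upright aluminium scale tube (40 mm diameter, 103 to 150 mm above the underside) at its centre. Origin: centre of the underside, z up. Weighs 0.45 to 0.78 kg, unknown beforehand. Stands on the table under the lamp bar, turned at most 0.2 rad from the rack.
- grip (a point): Centre of the scale's black handle, a bar 90 mm long along the basket's x, 24 mm wide along its y and 28 mm high, with red ends; on the basket's axis, 190 mm above the basket's underside when the scale is unloaded. An 8 mm rod joins it to the scale tube, whose top is 26 mm below the handle's underside. Grip it across its 24 mm width (flat upright sides).
- scale (a joint): Stretch of the scale spring in m: how far the handle is drawn up out of the tube, 0 unloaded, stop at 0.045. Spring 250 N/m, damped: the free-hanging basket stretches it 17 to 31 mm depending on its weight, so the basket's rise is the handle's rise less this stretch.
- rack: Fixed blue lamp rack. Origin on the table under the lamp; x points away from the robot, within 0.12 rad. White lamp bar: x -15 to 45 mm, y -130 to 130, 399 to 430 mm above the table, over or just beyond the scale's handle: a gripper coming straight down hits it; the near (-x) side is open. Posts 40 x 30 mm at x 150, y +-115, with arms to the bar above z 430; top 455 mm.
- board: Fixed yellow plastic board, 200 x 200 mm, 10 mm thick. Origin: centre of its underside; z up. It and the rack swap sides (left or right of the robot) between starts.
- aubergine: Bystander: dark purple aubergine lying beside the basket, 150 mm long, 60 mm thick, at the rack's y = +155 mm. Origin under its middle.
- jar: Bystander: low amber jar with red lid beside the basket, 60 mm diameter, 72 mm high, at the rack's y = -150 mm. Origin: centre of its underside.
- cabbage: Bystander: pale green cabbage in front of the board (on the robot's side, about 175 mm from its middle), 116 mm diameter, 106 mm high. Origin: centre of its underside.
- bowl: Bystander: empty steel bowl in front of the robot between the two places, 120 mm diameter, 50 mm high. Origin: centre of its underside.
- cashbox: Bystander: green cash box at the right side, 110 x 160 mm, 60 mm high. Origin: centre of its underside.
Not all that is in view belongs to the job. Leave any pink or purple look-alike of the basket alone.

How it is judged:
By the outcome, as a careful person would: the job done as asked, in the order asked, and still so for the second after the job is handed in, with the robot touching nothing.
It also fails if it takes over 61 s, if anything falls off the work surface, if the arm or the gripper's body presses on something with over 40 N, if the wrist force passes 120 N, or if a joint passes its speed limit or range.

## Working session

There is one attempt and no reset: what is moved stays moved. The work goes in short steps, Python scripts to look and compute and a tool call to move; the robot and the scene stay as the last step left them, time stands still between calls to the robot, and variables do not carry over. Pictures are saved under pics/ and viewed, and the job is handed in when it is done.

Besides the shell and the picture viewer there is one more tool, called in YAML: its name, and indented under it one key for each argument. arm_command: Moves the arm, as the interface text tells. Its arguments: {"type":"object","properties":{"motion":{"type":"array"},"force":{"type":"number"}},"required":["motion"]}

```bash
ls; mkdir -p pics
python3 - <<'E'
from cell import robot
import cv2,numpy as np,pickle
print(robot.state())
for n in("scene","top"):
    d=robot.get_image(n); cv2.imwrite(f"pics/{n}0.png",d["frame"]); pickle.dump(d,open(f"{n}0.pkl","wb"))
    print(n,d["fovy"],d["cx"],d["cy"],d["k1"],np.round(d["T"],4).tolist())
E
```

```text
pics
{'time_s': 0.0, 'joint_positions': array([-1.39092193,  0.38425243,  0.01637389,  1.37116816, -0.00631623,
        1.38818543, -0.04651516]), 'joint_vel': array([ 8.98665394e-04,  1.79241934e-03,  1.60940596e-03,  1.81913610e-04,
       -1.29068246e-03, -5.83582476e-05,  3.83600393e-04]), 'tau': array([ 3.62291039e-04, -6.27589846e+01,  8.44414439e-01, -3.71823585e+01,
        1.65489083e-02,  1.42224666e-02,  2.82798766e-05]), 'ee_pos': array([0.15009776, 0.6062401 , 0.25526357]), 'tcp_rot': array([ 1.21066616e-01,  9.92643899e-01, -9.76220284e-04, -1.08884590e-04]), 'ft_force': array([-0.98010669, -0.36449773, -0.76734461]), 'ft_torque': array([-0.02349537, -0.01915266, -0.05287799]), 'opening': 0.9997646152323415}
scene 55.579120848473266 318.2719980172118 246.36393365385487 -0.00762975230301028 [[0.5817, 0.6729, -0.457, 1.0786], [0.8134, -0.4835, 0.3234, -0.4984], [-0.0033, -0.5599, -0.8286, 1.1823], [0.0, 0.0, 0.0, 1.0]]
top 50.806294488788666 323.7621853226428 239.4582498090943 0.0030265726459156516 [[0.0251, -0.9783, 0.2057, 0.2212], [-0.9997, -0.0256, 0.0004, -0.0831], [0.0049, -0.2056, -0.9786, 1.4296], [0.0, 0.0, 0.0, 1.0]]
```

View pics/scene0.png

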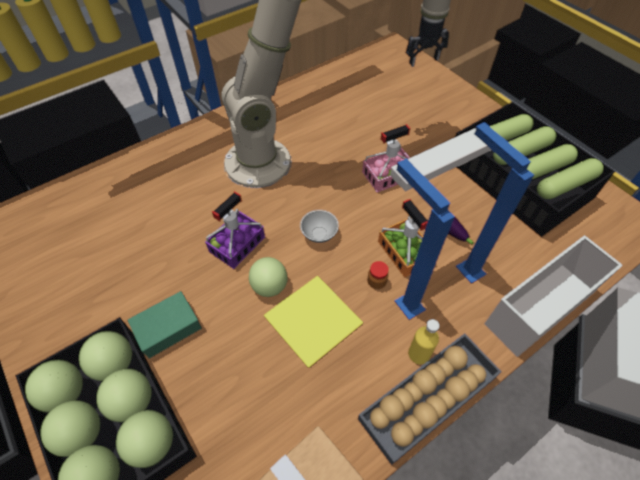

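View pics/top0.png

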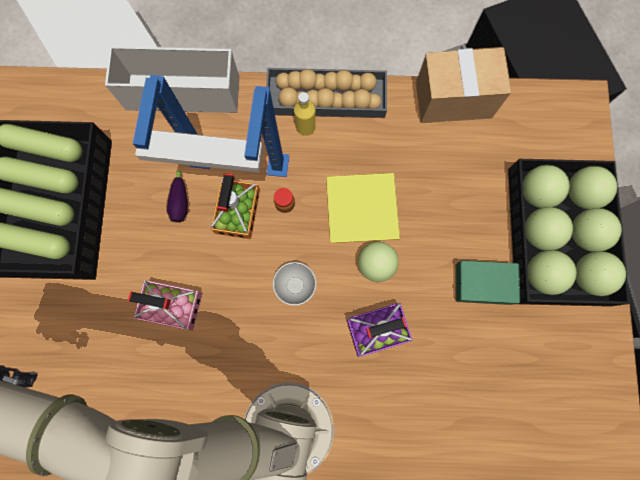

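The orange basket holds limes and stands in front of the rack: top (235,207), scene (405,245), with its handle at top (225,193) and scene (415,214). Look-alikes are the pink basket at top (168,305), scene (390,165), and the purple basket at top (380,328), scene (236,238). The board is at top (363,207). I choose the orange one and check it in close crops.

```bash
cat > h.py <<'E'
import numpy as np,cv2,pickle
def K(d):
    f=240/np.tan(np.radians(d["fovy"])/2); return np.array([[f,0,d["cx"]],[0,f,d["cy"]],[0,0,1]])
def dist(d):
    return np.array([d["k1"],0,0,0,0.])
def ray(d,p):
    s=cv2.undistortPoints(np.array([[p]],float),K(d),dist(d))[0,0]; T=d["T"]
    return T[:3,3],T[:3,:3]@np.array([s[0],s[1],1.])
def atz(d,p,z):
    o,r=ray(d,p); return o+r*(z-o[2])/r[2]
def tri(d1,p1,d2,p2):
    o1,r1=ray(d1,p1);o2,r2=ray(d2,p2)
    a,b=np.linalg.lstsq(np.c_[r1,-r2],o2-o1,rcond=None)[0]
    P,Q=o1+a*r1,o2+b*r2; return (P+Q)/2,np.linalg.norm(P-Q)
def proj(d,P):
    T=np.linalg.inv(d["T"]); return cv2.projectPoints(np.array([P],float),cv2.Rodrigues(T[:3,:3])[0],T[:3,3],K(d),dist(d))[0][0,0]
def pc(d):
    v,u=np.mgrid[0:480,0:640]; s=cv2.undistortPoints(np.stack([u,v],-1).reshape(-1,1,2).astype(float),K(d),dist(d))[:,0]
    z=d["z_map"].reshape(-1,1); P=np.c_[s,np.ones(len(s))]*z
    W=P@d["T"][:3,:3].T+d["T"][:3,3]; W[z[:,0]==0]=np.nan; return W.reshape(480,640,3)
def load(n): return pickle.load(open(n+".pkl","rb"))
def crop(d,x0,y0,w,h,s,fn):
    cv2.imwrite(fn,cv2.resize(d["frame"][y0:y0+h,x0:x0+w],None,fx=s,fy=s,interpolation=cv2.INTER_CUBIC))
E
python3 - <<'E'
from h import *
t,s=load("top0"),load("scene0")
crop(t,125,70,180,180,4.4,"pics/tc0.png") if 0 else crop(t,130,130,175,120,4.5,"pics/tc0.png")
crop(s,350,150,175,130,4.5,"pics/sc0.png")
E
```

```text
(no output)
```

View pics/tc0.png

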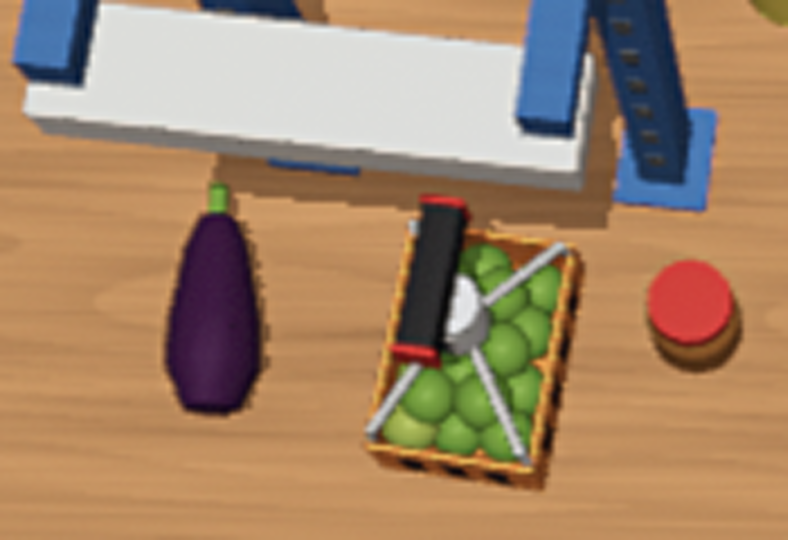

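View pics/sc0.png

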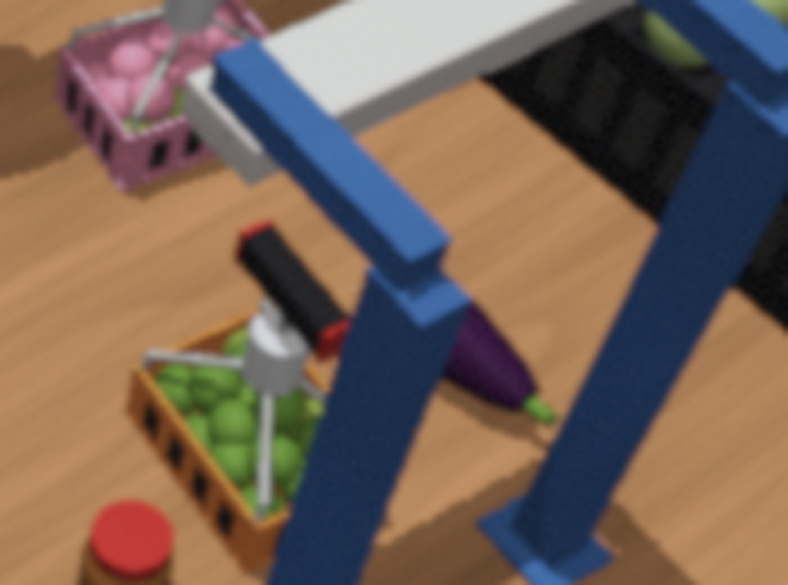

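Run:
```python
from h import *
np.set_printoptions(precision=4,suppress=True)
t,s=load("top0"),load("scene0")
print("handle tri",tri(t,(225.8,191.6),s,(415.3,212.7)))
for d,n in((t,"top"),(s,"scene")):
    W=pc(d); F=d["frame"].astype(int); hsv=cv2.cvtColor(d["frame"],cv2.COLOR_BGR2HSV)
    # handle height band near
    c=np.array([0.62,0.13]) 
    P0=atz(t,(225.8,191.6),0.204)
    m=(np.hypot(W[...,0]-P0[0],W[...,1]-P0[1])<0.07)&(W[...,2]>0.17)&(W[...,2]<0.25)
    q=W[m]; print(n,"n",m.sum(),"zmed/max",np.median(q[:,2]),q[:,2].max())
    top=q[q[:,2]>np.percentile(q[:,2],90)-.006]
    r=cv2.minAreaRect(top[:,:2].astype(np.float32)*1000); print(" rect",r, "z",top[:,2].mean())
    # bar
    m=(W[...,2]>0.38)&(W[...,2]<0.47)&(hsv[...,1]<60)&(W[...,0]>0.3)&(W[...,0]<1)
    q=W[m]; 
    if len(q): print(" bar",len(q),cv2.minAreaRect(q[:,:2].astype(np.float32)*1000),np.percentile(q[:,2],[2,50,98]))
    # board yellow
    m=(hsv[...,0]>24)&(hsv[...,0]<34)&(hsv[...,1]>120)&(hsv[...,2]>150)&(abs(W[...,2])<.03)
    k,l,st,ce=cv2.connectedComponentsWithStats(m.astype(np.uint8)); i=1+st[1:,4].argmax()
    q=W[l==i]; print(" board",len(q),cv2.minAreaRect(q[:,:2].astype(np.float32)*1000),q[:,2].mean(),q.mean(0),ce[i])
```

```text
handle tri (array([0.5986, 0.1696, 0.1942]), np.float64(0.00045117393754675613))
top n 429 zmed/max 0.20435422610770115 0.21228685702448358
 rect ((597.5813598632812, 171.5636444091797), (24.381458282470703, 94.56832122802734), 82.7674560546875) z 0.2057686013908117
 bar 3396 ((681.0180053710938, 180.36434936523438), (260.0422668457031, 186.95294189453125), 84.95169067382812) [0.4083 0.431  0.4368]
 board 4509 ((620.054931640625, -192.70948791503906), (200.97007751464844, 201.95022583007812), 4.894376754760742) 0.011184272327987894 [ 0.6173 -0.192   0.0112] [362.2377 207.5902]
scene n 382 zmed/max 0.20015926714530702 0.20805248207607763
 rect ((598.821044921875, 168.05087280273438), (26.47062873840332, 94.3673095703125), 82.3100814819336) z 0.20197492885176624
 bar 2211 ((680.88623046875, 176.79261779785156), (258.94647216796875, 184.97048950195312), 86.33386993408203) [0.4038 0.4278 0.4357]
 board 4638 ((617.6172485351562, -194.91680908203125), (208.64932250976562, 200.13148498535156), 4.950347423553467) 0.008443076146258352 [ 0.6245 -0.1978  0.0084] [312.6915 320.3683]
```

Run:
```python
from h import *
np.set_printoptions(precision=4,suppress=True)
t,s=load("top0"),load("scene0")
# handle ends centre (top crop)
f=lambda x,y:(130+x/4.5-.4,130+y/4.5-.4)
a,b=atz(t,f(445,200),.204),atz(t,f(416,354),.204); print("handle ends",a,b,"yaw",np.arctan2(*(a-b)[1::-1]),"len",np.linalg.norm(a-b))
# bar lower near edge: crop (28,118)->(583,187) at z .399 ; upper near edge (25,90?),(583,170)
for z,p,q in((.399,(30,127),(581,188)),(.430,(30,112),(586,170))):
    a,b=atz(t,f(*p),z),atz(t,f(*q),z); print("bar",z,a,b,np.linalg.norm(a-b),"rack yaw",np.arctan2((a-b)[0],-(a-b)[1]))
W=pc(t)
for n,p in dict(bowl=(294,283),jar=(284,198),cabbage=(378,261),aub=(177,198),cash=(488,282),pink=(168,305),purple=(380,328)).items():
    print(n,W[p[1],p[0]])
```

```text
handle ends [0.6425 0.164  0.204 ] [0.552  0.1744 0.204 ] yaw -0.11437929399747676 len 0.09105397617547975
bar 0.399 [0.6067 0.3252 0.399 ] [0.5832 0.0604 0.399 ] 0.2657923478537498 rack yaw 3.0530136805640984
bar 0.43 [0.6024 0.3136 0.43  ] [0.5811 0.0543 0.43  ] 0.26026720872849773 rack yaw 3.0594854348309646
bowl [ 0.3922 -0.0017  0.008 ]
jar [0.6218 0.0314 0.0722]
cabbage [ 0.4451 -0.2282  0.1038]
aub [0.6181 0.3339 0.0575]
cash [ 0.4021 -0.5323  0.0619]
pink [0.3092 0.2947 0.1828]
purple [ 0.2661 -0.2226  0.2024]
```

```bash
cat >> h.py <<'E'
from scipy.spatial.transform import Rotation as R, Slerp
def ori(psi,tilt): # tilt: elevation below horizontal
    z=np.array([np.cos(tilt)*np.cos(psi),np.cos(tilt)*np.sin(psi),-np.sin(tilt)]); y=np.array([-np.sin(psi),np.cos(psi),0])
    return R.from_matrix(np.c_[np.cross(y,z),y,z])
def plan(pos,psi,tilt,n=8,grasp=True,frac=1.0):
    """pos = world goal of the grasp point; prints rows"""
    from cell import robot
    s=robot.state(); R0=R.from_quat(s["tcp_rot"]); p0=s["ee_pos"]; R1=ori(psi,tilt)
    p1=np.array(pos)-R1.apply([0,0,.006 if grasp else 0])
    rv=(R0.inv()*R1).as_rotvec(); d=R0.inv().apply(p1-p0)*100
    print("dist cm",np.linalg.norm(d),"rot",np.linalg.norm(rv))
    for i in range(1,n+1):
        f=i/n*frac; print(np.round(d*f,1).tolist(),np.round(rv*f,3).tolist())
def rep():
    from cell import robot
    s=robot.state(); Q=R.from_quat(s["tcp_rot"]); z=Q.apply([0,0,1]); y=Q.apply([0,1,0])
    print("t",round(s["time_s"],2),"grasp",np.round(s["ee_pos"]+.006*z,4),"z",np.round(z,3),"psi",round(float(np.arctan2(-y[0],y[1])),3),"tilt",round(float(np.arcsin(-z[2])),3),"yz",round(float(y[2]),3),"F",np.round(s["ft_force"],2),"M",np.round(s["ft_torque"],2),"op",round(s["opening"],3),"q",np.round(s["joint_positions"],2),"qv",np.abs(s["joint_vel"]).max().round(3))
E
python3 - <<'E'
from h import *
rep(); plan((.33,.34,.43),-.2,1.15)
E
```

```text
t 0.1 grasp [0.1501 0.6063 0.2494] z [-0.    -0.002 -1.   ] psi -0.243 tilt 1.569 yz -0.002 F [-0.02  0.89  0.48] M [0.01 0.01 0.01] op 1.001 q [-1.39  0.38  0.02  1.37 -0.01  1.39 -0.05] qv 0.004
dist cm 36.683841952201625 rot 0.4229359579155114
[-3.0, -2.7, -2.2] [-0.001, -0.053, -0.005]
[-5.9, -5.4, -4.5] [-0.003, -0.105, -0.01]
[-8.9, -8.1, -6.7] [-0.004, -0.158, -0.016]
[-11.8, -10.8, -9.0] [-0.005, -0.21, -0.021]
[-14.8, -13.5, -11.2] [-0.007, -0.263, -0.026]
[-17.7, -16.2, -13.5] [-0.008, -0.316, -0.031]
[-20.7, -18.9, -15.7] [-0.009, -0.368, -0.037]
[-23.6, -21.6, -18.0] [-0.011, -0.421, -0.042]
```

arm_command:
  motion:
    - [1,[-2,-2,-5],[0,-0.053,-0.005]]
    - [1,[-5,-4,-10],[0,-0.105,-0.01]]
    - [1,[-8,-7,-14],[0,-0.158,-0.016]]
    - [1,[-11,-10,-17],[0,-0.21,-0.02]]
    - [1,[-14,-13,-18],[0,-0.26,-0.026]]
    - [1,[-17,-16,-18],[0,-0.31,-0.03]]
    - [1,[-20.5,-19,-18],[0,-0.37,-0.037]]
    - [1,[-23.6,-21.6,-18],[0,-0.42,-0.042]]
  force: 60

```text
time_s: 1.1
ee_pos: [0.3281, 0.3386, 0.4356]
tcp_rot: [0.097, 0.973, -0.026, 0.208]
ft_force: [0.4, -0.5, -0.3]
opening: 0.998
```

Run:
```python
from h import *
rep()
c,sn=np.cos(-.12),np.sin(-.12); g=np.array([.5975,.1698,.19]); z=ori(-.12,.8).apply([0,0,1])
print(g-.12*z); plan(g-.14*z,-.12,.8)
```

```text
t 1.1 grasp [0.3305 0.3381 0.4301] z [ 0.399 -0.092 -0.912] psi -0.202 tilt 1.149 yz -0.011 F [ 0.41 -0.47 -0.3 ] M [ 0.06  0.39 -0.01] op 0.998 q [-1.3  -0.1   0.13  1.6   0.43  1.57  0.21] qv 0.49
[0.51449643 0.17980852 0.27608273]
dist cm 26.970829776164084 rot 0.3593751971725631
[-1.5, -1.5, 2.6] [-0.007, -0.044, -0.008]
[-3.0, -3.0, 5.3] [-0.014, -0.087, -0.015]
[-4.5, -4.4, 7.9] [-0.021, -0.131, -0.023]
[-6.1, -5.9, 10.5] [-0.028, -0.175, -0.031]
[-7.6, -7.4, 13.1] [-0.035, -0.219, -0.039]
[-9.1, -8.9, 15.8] [-0.042, -0.262, -0.046]
[-10.6, -10.3, 18.4] [-0.048, -0.306, -0.054]
[-12.1, -11.8, 21.0] [-0.055, -0.35, -0.062]
```

arm_command:
  motion:
    - [1,[-1.5,-1.5,2.6],[-0.007,-0.044,-0.008]]
    - [1,[-3,-3,5.3],[-0.014,-0.087,-0.015]]
    - [1,[-4.5,-4.4,7.9],[-0.02,-0.13,-0.023]]
    - [1,[-6.1,-5.9,10.5],[-0.03,-0.175,-0.03]]
    - [1,[-7.6,-7.4,13.1],[-0.035,-0.22,-0.04]]
    - [1,[-9.1,-8.9,15.8],[-0.04,-0.26,-0.046]]
    - [1,[-10.6,-10.3,18.4],[-0.05,-0.306,-0.054]]
    - [1,[-12.1,-11.8,21],[-0.055,-0.35,-0.062]]

```text
time_s: 2.1
ee_pos: [0.4968, 0.1812, 0.2939]
tcp_rot: [0.055, 0.925, -0.023, 0.376]
ft_force: [0.5, 0.4, -0.5]
opening: 1.001
```

Run:
```python
from h import *
from cell import robot
rep()
for n in("scene","top"):
    d=robot.get_image(n); pickle.dump(d,open(f"{n}1.pkl","wb"))
    if n=="top": crop(d,130,100,175,125,4.5,"pics/t1.png")
    else: crop(d,330,100,175,130,4.5,"pics/s1.png")
```

```text
t 2.1 grasp [0.5009 0.1807 0.2896] z [ 0.693 -0.084 -0.717] psi -0.12 tilt 0.799 yz -0.0 F [ 0.48  0.43 -0.49] M [0.09 0.69 0.04] op 1.001 q [-1.05 -0.23  0.25  2.15  0.88  0.89  0.19] qv 0.775
```

View pics/t1.png

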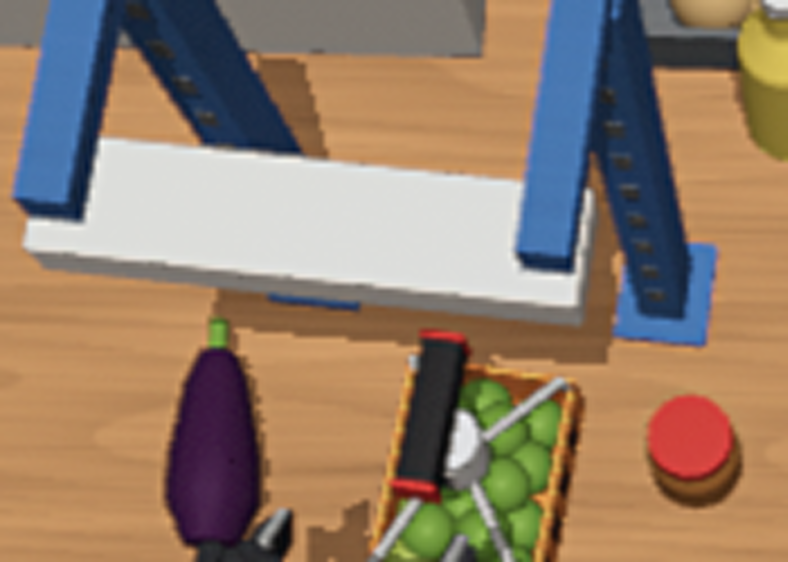

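View pics/s1.png

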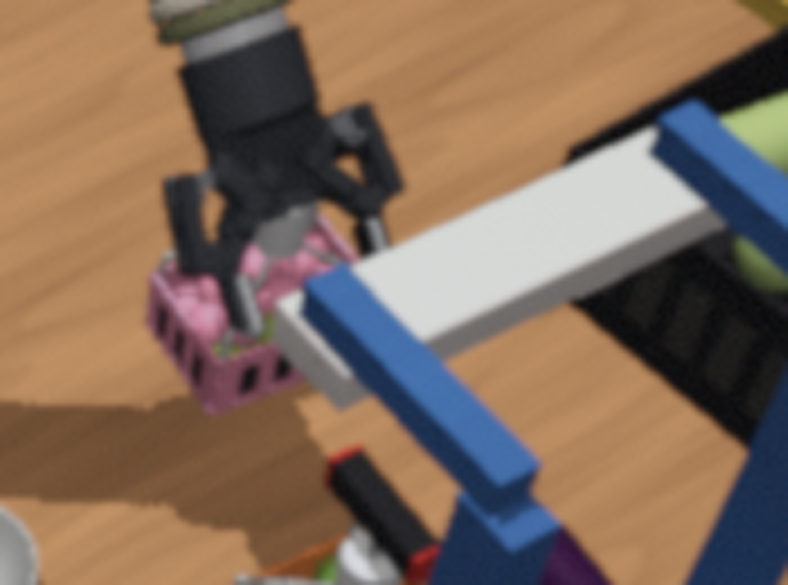

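The gripper is tilted at about 46°, its fingers either side of the handle line and the lamp bar clear beyond it. Fingertips are at top-crop (275,525) and (460,550), the handle at (430,415). Next I advance along the tool axis.

Run:
```python
from h import *
rep(); plan((.5975,.1698,.191),-.12,.8)
```

```text
t 2.2 grasp [0.5005 0.1778 0.2872] z [ 0.689 -0.089 -0.719] psi -0.124 tilt 0.802 yz -0.004 F [0.85 0.05 0.18] M [ 0.1   0.74 -0.06] op 1.003 q [-1.05 -0.23  0.25  2.16  0.88  0.89  0.19] qv 0.07
dist cm 13.686742679631989 rot 0.006445716326340473
[-0.0, 0.1, 1.7] [-0.001, -0.0, -0.0]
[-0.1, 0.1, 3.4] [-0.002, -0.001, -0.0]
[-0.1, 0.2, 5.1] [-0.002, -0.001, -0.0]
[-0.2, 0.2, 6.8] [-0.003, -0.001, -0.0]
[-0.2, 0.3, 8.5] [-0.004, -0.001, -0.0]
[-0.2, 0.3, 10.3] [-0.005, -0.002, -0.0]
[-0.3, 0.4, 12.0] [-0.005, -0.002, -0.0]
[-0.3, 0.4, 13.7] [-0.006, -0.002, -0.0]
```

arm_command:
  motion:
    - [1,[0,0.1,2],[0,0,0]]
    - [1,[-0.1,0.1,4],[0,0,0]]
    - [1,[-0.1,0.2,6],[0,0,0]]
    - [1,[-0.2,0.3,8],[0,0,0]]
    - [1,[-0.2,0.3,10],[0,0,0]]
    - [1,[-0.3,0.4,12],[0,0,0]]
    - [1,[-0.3,0.4,13.7],[0,0,0]]
    - [1,[-0.3,0.4,13.7],[0,0,0]]

```text
time_s: 3.2
ee_pos: [0.5934, 0.17, 0.1945]
tcp_rot: [0.057, 0.925, -0.026, 0.374]
ft_force: [-0.4, -0.0, -0.1]
opening: 1.0
```

Run:
```python
from h import *
from cell import robot
rep()
for n in("scene","top"):
    d=robot.get_image(n); pickle.dump(d,open(f"{n}2.pkl","wb"))
    if n=="top": crop(d,130,100,175,125,4.5,"pics/t2.png")
    else: crop(d,350,130,175,130,4.5,"pics/s2.png")
rep()
```

```text
t 3.2 grasp [0.5975 0.1694 0.1902] z [ 0.689 -0.091 -0.719] psi -0.125 tilt 0.803 yz -0.006 F [-0.41 -0.02 -0.15] M [ 0.15  0.74 -0.01] op 1.0 q [-0.95  0.08  0.39  2.13  0.99  0.53  0.1 ] qv 0.031
t 3.3 grasp [0.5974 0.1699 0.1912] z [ 0.689 -0.089 -0.719] psi -0.124 tilt 0.802 yz -0.004 F [-0.31  0.62 -0.03] M [ 0.09  0.69 -0.03] op 1.001 q [-0.95  0.08  0.39  2.13  0.99  0.53  0.1 ] qv 0.014
```

View pics/t2.png

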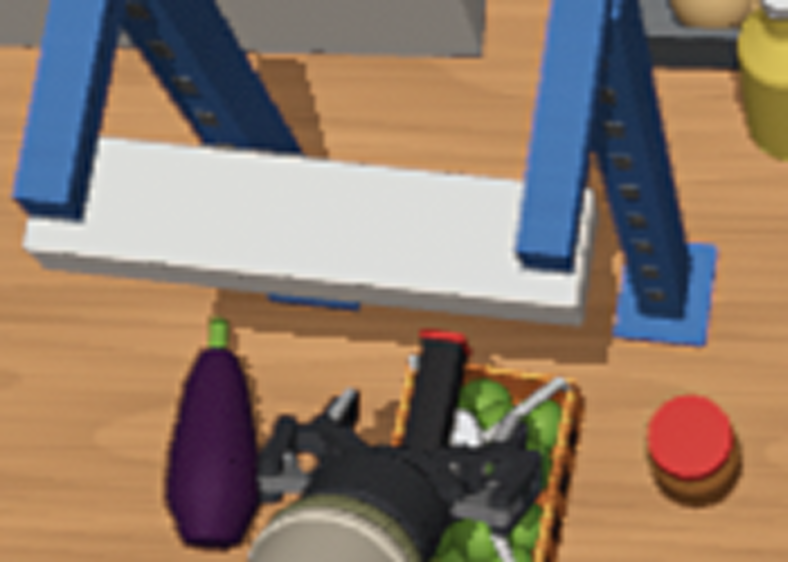

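View pics/s2.png

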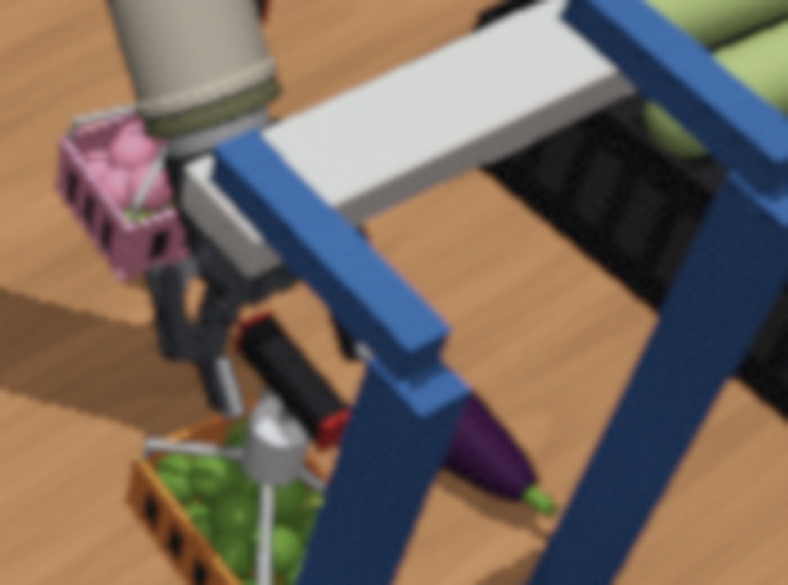

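Both fingers straddle the handle: tips are at top-crop (345,405) and (520,450), and the handle is between them at (435,400). I close now.

arm_command:
  motion:
    - [0.5,[0,0,0],[0,0,0]]
    - [0.2,[0,0,0],[0,0,0]]
    - [0,[0,0,0],[0,0,0]]
    - [0,[0,0,0],[0,0,0]]
    - [0,[0,0,0],[0,0,0]]
    - [0,[0,0,0],[0,0,0]]
    - [0,[0,0,0],[0,0,0]]
    - [0,[0,0,0],[0,0,0]]
  force: 70

```text
time_s: 4.3
ee_pos: [0.5932, 0.1708, 0.1959]
tcp_rot: [0.057, 0.925, -0.025, 0.374]
ft_force: [-5.6, 0.6, 5.7]
opening: 0.273
```

Run:
```python
from h import *
rep(); plan((.5975,.1698,.191+.075),-.124,.802,n=8)
```

```text
t 4.3 grasp [0.5974 0.1703 0.1915] z [ 0.69  -0.088 -0.719] psi -0.124 tilt 0.802 yz -0.004 F [-5.59  0.6   5.67] M [ 0.02  0.91 -0.04] op 0.273 q [-0.95  0.08  0.39  2.13  0.99  0.53  0.1 ] qv 0.003
dist cm 7.445945466375223 rot 0.0039015326556631957
[-0.6, -0.0, -0.7] [-0.0, 0.0, 0.0]
[-1.3, -0.0, -1.3] [-0.001, 0.0, 0.001]
[-1.9, -0.0, -2.0] [-0.001, 0.0, 0.001]
[-2.6, -0.0, -2.7] [-0.001, 0.0, 0.002]
[-3.2, -0.0, -3.3] [-0.002, 0.0, 0.002]
[-3.9, -0.1, -4.0] [-0.002, 0.0, 0.002]
[-4.5, -0.1, -4.7] [-0.002, 0.0, 0.003]
[-5.2, -0.1, -5.3] [-0.002, 0.0, 0.003]
```

arm_command:
  motion:
    - [0,[-0.3,0,-0.3],[0,0,0]]
    - [0,[-0.7,0,-0.7],[0,0,0]]
    - [0,[-1.1,0,-1.1],[0,0,0]]
    - [0,[-1.6,0,-1.6],[0,0,0]]
    - [0,[-2,0,-2.1],[0,0,0]]
    - [0,[-2.4,0,-2.5],[0,0,0]]
    - [0,[-2.8,0,-2.9],[0,0,0]]
    - [0,[-2.8,0,-2.9],[0,0,0]]

```text
time_s: 5.3
ee_pos: [0.5934, 0.1709, 0.2367]
tcp_rot: [0.057, 0.925, -0.025, 0.375]
ft_force: [-0.1, 0.6, -7.9]
opening: 0.269
```

Run:
```python
from h import *
rep(); plan((.5975,.1698,.191+.08),-.124,.802,n=8)
```

```text
t 5.3 grasp [0.5976 0.1704 0.2324] z [ 0.69  -0.088 -0.718] psi -0.124 tilt 0.801 yz -0.003 F [-0.1   0.58 -7.91] M [ 0.21  1.75 -0.01] op 0.269 q [-0.95  0.02  0.38  2.08  0.89  0.61  0.23] qv 0.011
dist cm 3.862878765270192 rot 0.00339420293475883
[-0.3, -0.0, -0.3] [-0.0, 0.0, 0.0]
[-0.7, -0.0, -0.7] [-0.001, 0.0, 0.001]
[-1.0, -0.0, -1.0] [-0.001, 0.0, 0.001]
[-1.3, -0.0, -1.4] [-0.001, 0.0, 0.001]
[-1.7, -0.0, -1.7] [-0.001, 0.0, 0.002]
[-2.0, -0.1, -2.1] [-0.002, 0.001, 0.002]
[-2.4, -0.1, -2.4] [-0.002, 0.001, 0.002]
[-2.7, -0.1, -2.8] [-0.002, 0.001, 0.002]
```

arm_command:
  motion:
    - [0,[-0.3,0,-0.3],[0,0,0]]
    - [0,[-0.7,0,-0.7],[0,0,0]]
    - [0,[-1.2,0,-1.2],[0,0,0]]
    - [0,[-1.7,0,-1.7],[0,0,0]]
    - [0,[-2.1,0,-2.2],[0,0,0]]
    - [0,[-2.5,-0.1,-2.6],[0,0,0]]
    - [0,[-2.8,-0.1,-2.9],[0,0,0]]
    - [0,[-2.8,-0.1,-2.9],[0,0,0]]

```text
time_s: 6.3
ee_pos: [0.5934, 0.1701, 0.2775]
tcp_rot: [0.057, 0.925, -0.025, 0.375]
ft_force: [0.3, -0.8, -7.8]
opening: 0.271
```

Run:
```python
from h import *
from cell import robot
rep()
for n in("scene","top"):
    d=robot.get_image(n); pickle.dump(d,open(f"{n}3.pkl","wb"))
    if n=="top": crop(d,130,100,175,125,4.5,"pics/t3.png")
    else: crop(d,350,130,175,130,4.5,"pics/s3.png")
rep()
```

```text
t 6.3 grasp [0.5976 0.1696 0.2732] z [ 0.691 -0.088 -0.718] psi -0.124 tilt 0.801 yz -0.003 F [ 0.27 -0.8  -7.84] M [ 0.24  1.77 -0.01] op 0.271 q [-0.96 -0.03  0.38  2.03  0.82  0.69  0.34] qv 0.008
t 6.4 grasp [0.5973 0.1695 0.2725] z [ 0.69  -0.088 -0.718] psi -0.124 tilt 0.802 yz -0.003 F [ 0.95  0.43 -8.08] M [0.26 1.84 0.07] op 0.267 q [-0.96 -0.03  0.38  2.03  0.82  0.69  0.34] qv 0.005
```

View pics/t3.png

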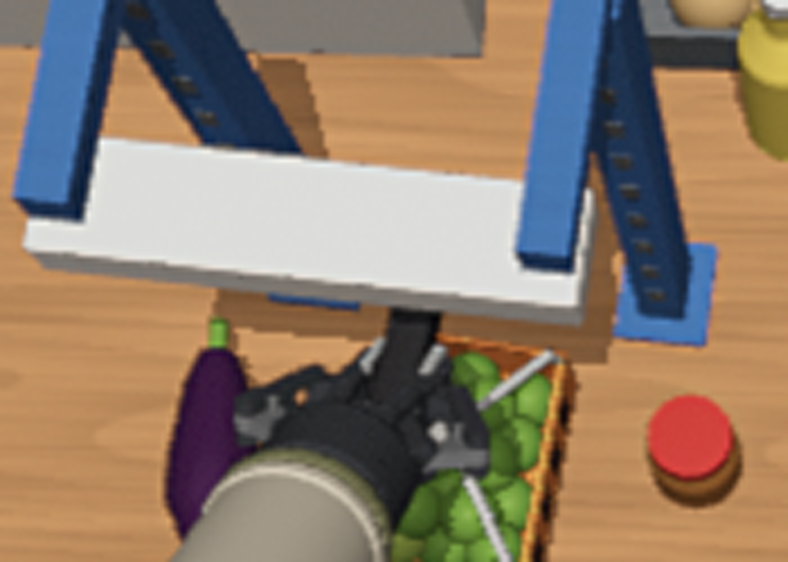

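View pics/s3.png

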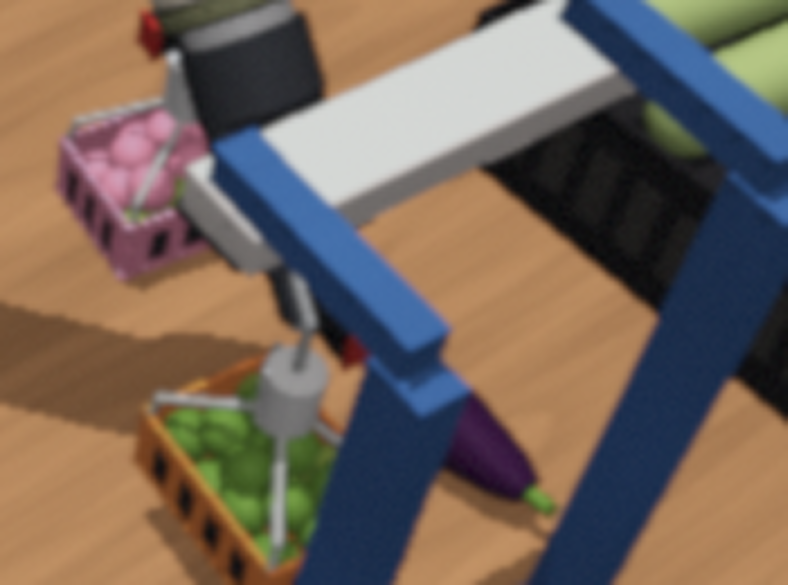

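The basket hangs clear of the table, with its shadow gap at scene-crop (170,520), and does not touch the bar or the aubergine. I hold still for more than 2 s.

arm_command:
  motion:
    - [0,[0,0,0],[0,0,0]]
    - [0,[0,0,0],[0,0,0]]
    - [0,[0,0,0],[0,0,0]]
    - [0,[0,0,0],[0,0,0]]
    - [0,[0,0,0],[0,0,0]]
    - [0,[0,0,0],[0,0,0]]
    - [0,[0,0,0],[0,0,0]]
    - [0,[0,0,0],[0,0,0]]

```text
time_s: 7.4
ee_pos: [0.5932, 0.17, 0.2768]
tcp_rot: [0.057, 0.925, -0.025, 0.374]
ft_force: [0.8, -0.3, -7.3]
opening: 0.269
```

arm_command:
  motion:
    - [0,[0,0,0],[0,0,0]]
    - [0,[0,0,0],[0,0,0]]
    - [0,[0,0,0],[0,0,0]]
    - [0,[0,0,0],[0,0,0]]
    - [0,[0,0,0],[0,0,0]]
    - [0,[0,0,0],[0,0,0]]
    - [0,[0,0,0],[0,0,0]]
    - [0,[0,0,0],[0,0,0]]

```text
time_s: 8.4
ee_pos: [0.5931, 0.17, 0.2768]
tcp_rot: [0.057, 0.925, -0.025, 0.374]
ft_force: [-0.4, 0.4, -7.8]
opening: 0.271
```

Run:
```python
from h import *
from cell import robot
rep()
np.set_printoptions(precision=4,suppress=True)
d1=robot.get_image("scene"); pickle.dump(d1,open("scene4.pkl","wb"))
for d in(load("scene0"),d1):
    W=pc(d); hsv=cv2.cvtColor(d["frame"],cv2.COLOR_BGR2HSV)
    m=(hsv[...,0]>35)&(hsv[...,0]<65)&(hsv[...,1]>120)&(abs(W[...,0]-.6)<.12)&(abs(W[...,1]-.17)<.1)&(W[...,2]<.2)
    print("limes n,z pct",m.sum(),np.percentile(W[m][:,2],[10,50,90]))
rep()
```

```text
t 8.4 grasp [0.5973 0.1695 0.2725] z [ 0.69  -0.088 -0.718] psi -0.124 tilt 0.802 yz -0.003 F [-0.44  0.37 -7.78] M [0.27 1.88 0.06] op 0.271 q [-0.96 -0.03  0.38  2.03  0.82  0.69  0.34] qv 0.002
limes n,z pct 490 [0.0467 0.0607 0.0709]
limes n,z pct 532 [0.0948 0.1114 0.1217]
t 8.45 grasp [0.5973 0.1695 0.2725] z [ 0.69  -0.088 -0.718] psi -0.124 tilt 0.802 yz -0.003 F [-0.46  0.2  -7.76] M [ 0.23  1.89 -0.  ] op 0.27 q [-0.96 -0.03  0.38  2.03  0.82  0.69  0.34] qv 0.002
```

arm_command:
  motion:
    - [0,[0,0,0],[0,0,0]]
    - [0,[0,0,0],[0,0,0]]
    - [0,[0,0,0],[0,0,0]]
    - [0,[0,0,0],[0,0,0]]
    - [0,[0,0,0],[0,0,0]]
    - [0,[0,0,0],[0,0,0]]

```text
time_s: 9.2
ee_pos: [0.5932, 0.1701, 0.2768]
tcp_rot: [0.057, 0.925, -0.025, 0.374]
ft_force: [-0.3, 0.8, -8.2]
opening: 0.269
```

Run:
```python
from h import *
rep(); plan((.5973-.09,.1695+.011,.276),-.124,.802,n=8)
```

```text
t 9.2 grasp [0.5973 0.1696 0.2725] z [ 0.69  -0.088 -0.718] psi -0.124 tilt 0.801 yz -0.003 F [-0.33  0.84 -8.19] M [0.22 1.92 0.06] op 0.269 q [-0.96 -0.03  0.38  2.03  0.82  0.69  0.34] qv 0.001
dist cm 9.071806386829133 rot 0.0034924513971635184
[0.8, -0.0, -0.8] [-0.0, 0.0, 0.0]
[1.6, -0.0, -1.6] [-0.001, 0.0, 0.001]
[2.4, -0.0, -2.5] [-0.001, 0.0, 0.001]
[3.1, -0.0, -3.3] [-0.001, 0.0, 0.001]
[3.9, -0.0, -4.1] [-0.001, 0.0, 0.002]
[4.7, -0.0, -4.9] [-0.002, 0.0, 0.002]
[5.5, -0.0, -5.7] [-0.002, 0.0, 0.002]
[6.3, -0.0, -6.6] [-0.002, 0.0, 0.003]
```

arm_command:
  motion:
    - [0,[0.3,0,-0.3],[0,0,0]]
    - [0,[0.9,0,-0.9],[0,0,0]]
    - [0,[1.8,0,-1.9],[0,0,0]]
    - [0,[2.9,0,-3],[0,0,0]]
    - [0,[4,0,-4.2],[0,0,0]]
    - [0,[5.1,0,-5.3],[0,0,0]]
    - [0,[5.9,0,-6.1],[0,0,0]]
    - [0,[6.3,0,-6.6],[0,0,0]]

```text
time_s: 10.2
ee_pos: [0.502, 0.1816, 0.2805]
tcp_rot: [0.056, 0.925, -0.025, 0.374]
ft_force: [1.2, -0.2, -7.8]
opening: 0.272
```

Run:
```python
from h import *
rep(); plan((.508,.17,.365),-.124,.802,n=8)
```

```text
t 10.2 grasp [0.5061 0.181  0.2762] z [ 0.69  -0.088 -0.718] psi -0.123 tilt 0.801 yz -0.003 F [ 1.23 -0.18 -7.77] M [0.15 1.54 0.  ] op 0.272 q [-1.02 -0.2   0.24  2.16  0.89  0.85  0.17] qv 0.096
dist cm 8.955429774646744 rot 0.003331647135091747
[-0.8, -0.1, -0.8] [-0.0, 0.0, 0.0]
[-1.6, -0.3, -1.5] [-0.0, 0.0, 0.001]
[-2.4, -0.4, -2.3] [-0.001, 0.0, 0.001]
[-3.2, -0.6, -3.1] [-0.001, 0.0, 0.001]
[-4.0, -0.7, -3.8] [-0.001, 0.0, 0.002]
[-4.8, -0.8, -4.6] [-0.001, 0.0, 0.002]
[-5.6, -1.0, -5.4] [-0.002, 0.0, 0.002]
[-6.4, -1.1, -6.2] [-0.002, 0.001, 0.003]
```

arm_command:
  motion:
    - [0,[-0.2,0,-0.2],[0,0,0]]
    - [0,[-0.6,0,-0.6],[0,0,0]]
    - [0,[-1.2,0,-1.2],[0,0,0]]
    - [0,[-1.8,0,-1.7],[0,0,0]]
    - [0,[-2.5,0,-2.4],[0,0,0]]
    - [0,[-3,0,-2.9],[0,0,0]]
    - [0,[-3.4,0,-3.3],[0,0,0]]
    - [0,[-3.5,0,-3.4],[0,0,0]]

```text
time_s: 11.2
ee_pos: [0.5036, 0.1816, 0.3297]
tcp_rot: [0.057, 0.925, -0.024, 0.375]
ft_force: [0.6, -0.2, -7.4]
opening: 0.271
```

Run:
```python
from h import *
rep(); plan((.525,.03,.34),-.124,.802,n=8)
```

```text
t 11.2 grasp [0.5077 0.1811 0.3254] z [ 0.69  -0.088 -0.718] psi -0.123 tilt 0.801 yz -0.003 F [ 0.64 -0.19 -7.38] M [ 0.26  1.85 -0.01] op 0.271 q [-0.98 -0.24  0.2   2.08  0.82  0.94  0.29] qv 0.02
dist cm 15.276469818630101 rot 0.0030022897843606368
[-0.4, -1.8, 0.2] [-0.0, 0.0, 0.0]
[-0.9, -3.7, 0.4] [-0.0, 0.0, 0.001]
[-1.3, -5.5, 0.6] [-0.001, 0.0, 0.001]
[-1.8, -7.4, 0.7] [-0.001, 0.0, 0.001]
[-2.2, -9.2, 0.9] [-0.001, 0.001, 0.002]
[-2.7, -11.1, 1.1] [-0.001, 0.001, 0.002]
[-3.1, -12.9, 1.3] [-0.001, 0.001, 0.002]
[-3.6, -14.8, 1.5] [-0.002, 0.001, 0.002]
```

Run:
```python
from h import *
plan((.535,.10,.328),-.124,.802,n=4);plan((.567,.02,.332),-.14,.802,n=8)
```

```text
dist cm 8.55864843821088 rot 0.0030022897843606368
[-0.7, -1.9, 0.6] [-0.0, 0.0, 0.001]
[-1.4, -3.9, 1.2] [-0.001, 0.0, 0.001]
[-2.1, -5.8, 1.8] [-0.001, 0.001, 0.002]
[-2.8, -7.7, 2.4] [-0.002, 0.001, 0.002]
dist cm 17.171040346367253 rot 0.016961586732285136
[-0.8, -1.9, 0.6] [0.001, 0.0, 0.002]
[-1.5, -3.8, 1.3] [0.002, 0.0, 0.003]
[-2.3, -5.7, 1.9] [0.004, 0.0, 0.005]
[-3.0, -7.6, 2.5] [0.005, 0.0, 0.007]
[-3.8, -9.5, 3.1] [0.006, 0.001, 0.009]
[-4.6, -11.4, 3.8] [0.007, 0.001, 0.01]
[-5.3, -13.3, 4.4] [0.008, 0.001, 0.012]
[-6.1, -15.3, 5.0] [0.01, 0.001, 0.014]
```

arm_command:
  motion:
    - [0,[-0.2,-0.6,0.2],[0,0,0]]
    - [0,[-0.7,-1.8,0.6],[0,0,0]]
    - [0,[-1.5,-3.8,1.3],[0,0,0]]
    - [0,[-2.4,-6.2,2],[0,0,0]]
    - [0,[-3.4,-8.6,2.8],[0,0,0]]
    - [0,[-4.4,-11,3.6],[0,0,0]]
    - [0,[-5.3,-13.3,4.4],[0,0,0]]
    - [0,[-6.1,-15.3,5],[0,0,0]]

```text
time_s: 12.2
ee_pos: [0.5624, 0.0173, 0.3355]
tcp_rot: [0.057, 0.925, -0.026, 0.374]
ft_force: [-0.5, 0.9, -7.9]
opening: 0.269
```

Run:
```python
from h import *
rep(); plan((.617,-.10,.35),-.12,.802,n=8)
```

```text
t 12.2 grasp [0.5665 0.0167 0.3312] z [ 0.689 -0.091 -0.719] psi -0.126 tilt 0.803 yz -0.005 F [-0.52  0.89 -7.87] M [ 0.4   2.13 -0.  ] op 0.269 q [-0.17 -0.25 -0.06  2.07  0.41  0.62  0.97] qv 0.59
dist cm 12.857155057445262 rot 0.0078183529494377
[-0.7, -1.4, 0.4] [-0.001, -0.0, -0.0]
[-1.5, -2.7, 0.8] [-0.002, -0.0, -0.0]
[-2.2, -4.1, 1.2] [-0.003, -0.0, -0.0]
[-3.0, -5.5, 1.6] [-0.004, -0.0, -0.0]
[-3.7, -6.8, 2.0] [-0.005, -0.001, -0.001]
[-4.4, -8.2, 2.4] [-0.006, -0.001, -0.001]
[-5.2, -9.6, 2.8] [-0.007, -0.001, -0.001]
[-5.9, -11.0, 3.2] [-0.008, -0.001, -0.001]
```

arm_command:
  motion:
    - [0,[-0.7,-0.8,0.7],[0,0,0]]
    - [0,[-1.5,-2,1.4],[0,0,0]]
    - [0,[-2.3,-3.6,1.9],[0,0,0]]
    - [0,[-3.1,-5.2,2.3],[0,0,0]]
    - [0,[-3.8,-6.8,2.6],[0,0,0]]
    - [0,[-4.5,-8.3,2.9],[0,0,0]]
    - [0,[-5.3,-9.7,3.1],[0,0,0]]
    - [0,[-5.9,-11,3.2],[0,0,0]]

```text
time_s: 13.2
ee_pos: [0.6129, -0.1001, 0.3532]
tcp_rot: [0.057, 0.926, -0.026, 0.373]
ft_force: [-0.4, -0.1, -8.6]
opening: 0.271
```

Run:
```python
from h import *
from cell import robot
print(robot.state()["joint_positions"])
np.set_printoptions(precision=4,suppress=True)
# board centre by triangulated corners: view crops
t,s=load("top0"),load("scene0")
crop(t,315,160,100,100,6,"pics/bt.png");crop(s,255,270,120,100,6,"pics/bs.png")
rep(); plan((.6195,-.194,.35),-.05,.802,n=8)
```

```text
[-0.18259406 -0.15024439  0.25164399  1.95213692  0.1337078   0.57264216
  1.44611941]
t 13.2 grasp [ 0.617  -0.1006  0.3489] z [ 0.687 -0.091 -0.721] psi -0.125 tilt 0.805 yz -0.006 F [-0.39 -0.14 -8.56] M [ 0.31  1.99 -0.01] op 0.271 q [-0.18 -0.15  0.25  1.95  0.13  0.57  1.45] qv 0.453
dist cm 9.373127147327912 rot 0.07551825248842178
[-0.1, -1.2, 0.1] [-0.007, -0.0, -0.006]
[-0.3, -2.3, 0.2] [-0.014, -0.001, -0.012]
[-0.4, -3.5, 0.4] [-0.021, -0.001, -0.019]
[-0.5, -4.6, 0.5] [-0.028, -0.002, -0.025]
[-0.7, -5.8, 0.6] [-0.036, -0.002, -0.031]
[-0.8, -6.9, 0.7] [-0.043, -0.002, -0.037]
[-0.9, -8.1, 0.8] [-0.05, -0.003, -0.043]
[-1.1, -9.3, 0.9] [-0.057, -0.003, -0.05]
```

View pics/bt.png

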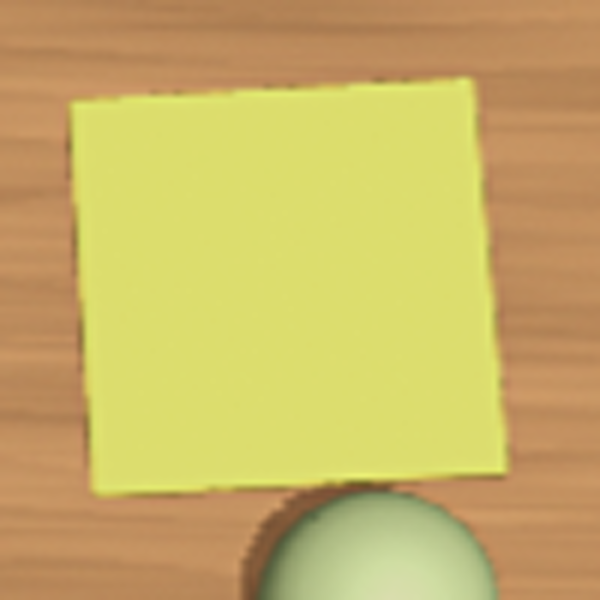

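View pics/bs.png

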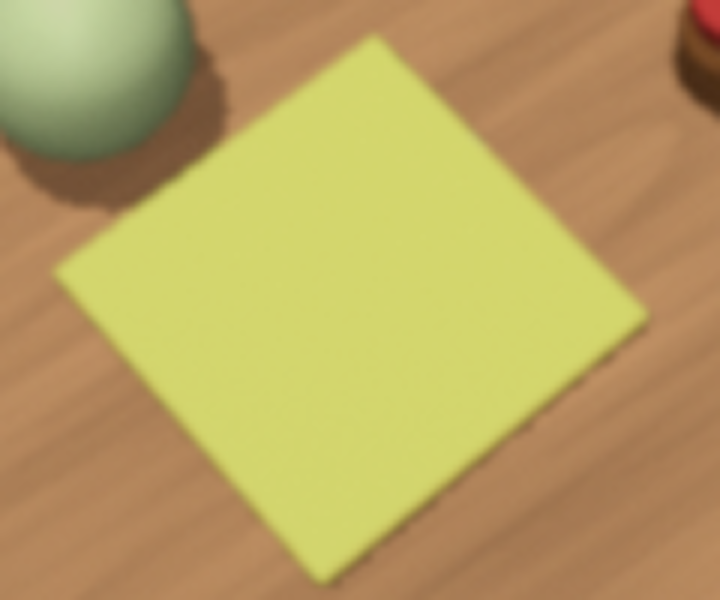

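The yellow board's four corners read well in both crops: top (72,100), (474,78), (507,472), (94,494); scene (649,313), (322,584), (54,271), (375,35). I triangulate them.

Run:
```python
from h import *
np.set_printoptions(precision=4,suppress=True)
t,s=load("top0"),load("scene0")
A=[(72,100),(474,78),(507,472),(94,494)];B=[(649,313),(322,584),(54,271),(375,35)]
P=[]
for a,b in zip(A,B):
    p,e=tri(t,(315+a[0]/6-.42,160+a[1]/6-.42),s,(255+b[0]/6-.42,270+b[1]/6-.42)); print(p,e); P.append(p)
P=np.array(P); print("centre",P.mean(0),[np.linalg.norm(P[i]-P[i-1]) for i in range(4)],"yaw",np.arctan2(*(P[0]-P[3])[1::-1]))
c=P.mean(0)
plan((c[0],c[1],.33),-.05,.802,n=8)
```

```text
[ 0.7107 -0.0865  0.0076] 0.0009912659939272607
[ 0.7278 -0.2845  0.0067] 0.0008188648346824082
[ 0.5295 -0.3002  0.0052] 0.0015081451194210735
[ 0.5133 -0.1022  0.0058] 0.0019112167925785894
centre [ 0.6203 -0.1933  0.0063] [np.float64(0.19808229300545868), np.float64(0.198746133209765), np.float64(0.19892249698284473), np.float64(0.19870212813478166)] yaw 0.07942534014733219
dist cm 9.49896608921898 rot 0.07551825248842178
[0.0, -1.1, 0.3] [-0.007, -0.0, -0.006]
[0.1, -2.3, 0.6] [-0.014, -0.001, -0.012]
[0.1, -3.4, 0.9] [-0.021, -0.001, -0.019]
[0.1, -4.6, 1.2] [-0.028, -0.002, -0.025]
[0.2, -5.7, 1.5] [-0.036, -0.002, -0.031]
[0.2, -6.9, 1.8] [-0.043, -0.002, -0.037]
[0.2, -8.0, 2.1] [-0.05, -0.003, -0.043]
[0.3, -9.2, 2.4] [-0.057, -0.003, -0.05]
```

arm_command:
  motion:
    - [0,[0,-1.2,0.1],[-0.007,0,-0.006]]
    - [0,[0,-2.6,0.4],[-0.014,0,-0.012]]
    - [0,[0.1,-4.1,0.7],[-0.021,0,-0.019]]
    - [0,[0.1,-5.6,1],[-0.03,0,-0.027]]
    - [0,[0.2,-7,1.4],[-0.04,0,-0.034]]
    - [0,[0.2,-8.2,1.8],[-0.047,0,-0.041]]
    - [0,[0.2,-8.9,2.1],[-0.053,0,-0.046]]
    - [0,[0.3,-9.2,2.4],[-0.057,0,-0.05]]

```text
time_s: 14.2
ee_pos: [0.6157, -0.1935, 0.3336]
tcp_rot: [0.023, 0.928, -0.01, 0.373]
ft_force: [-0.3, 0.0, -7.6]
opening: 0.27
```

arm_command:
  motion:
    - [0,[0,0,0],[0,0,0]]
    - [0,[0,0,0],[0,0,0]]
    - [0,[0,0,0],[0,0,0]]

```text
time_s: 14.58
ee_pos: [0.6158, -0.193, 0.3337]
tcp_rot: [0.022, 0.928, -0.01, 0.373]
ft_force: [0.4, -0.1, -8.4]
opening: 0.271
```

Run:
```python
from h import *
from cell import robot
rep()
for n in("scene","top"):
    d=robot.get_image(n); pickle.dump(d,open(f"{n}5.pkl","wb"))
    if n=="top": crop(d,270,120,175,125,4.5,"pics/t5.png")
    else: crop(d,230,200,175,130,4.5,"pics/s5.png")
plan((.6203,-.1933,.26),-.05,.802,n=8)
```

```text
t 14.57 grasp [ 0.6199 -0.1933  0.3293] z [ 0.691 -0.034 -0.722] psi -0.048 tilt 0.807 yz -0.001 F [ 0.39 -0.11 -8.43] M [0.1  1.9  0.03] op 0.271 q [-0.22 -0.07  0.57  1.92 -0.32  0.57  2.09] qv 0.004
dist cm 6.946721988443771 rot 0.004755099385140188
[0.6, 0.0, 0.6] [-0.0, -0.001, 0.0]
[1.2, 0.0, 1.3] [-0.0, -0.001, 0.0]
[1.8, 0.0, 1.9] [-0.0, -0.002, 0.001]
[2.4, 0.0, 2.5] [-0.0, -0.002, 0.001]
[3.0, 0.0, 3.1] [-0.0, -0.003, 0.001]
[3.6, 0.0, 3.8] [-0.0, -0.003, 0.001]
[4.2, 0.0, 4.4] [-0.0, -0.004, 0.002]
[4.8, 0.0, 5.0] [-0.0, -0.004, 0.002]
```

View pics/t5.png

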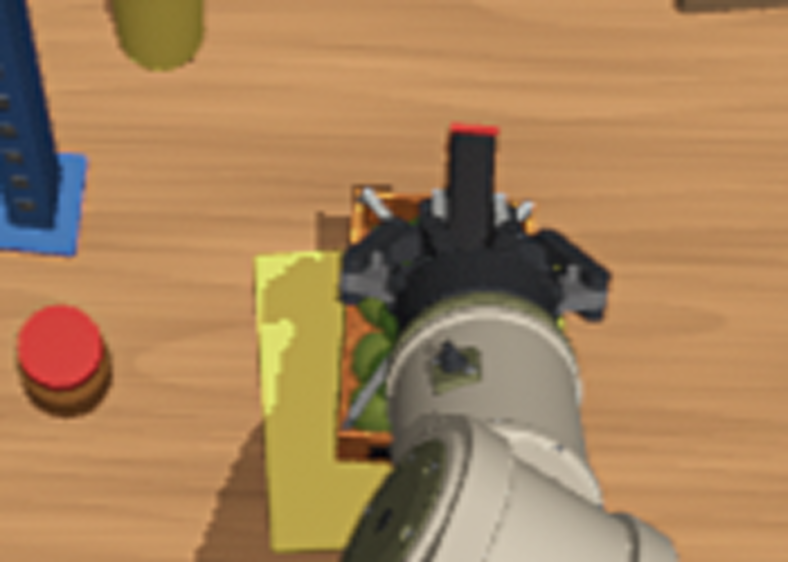

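View pics/s5.png

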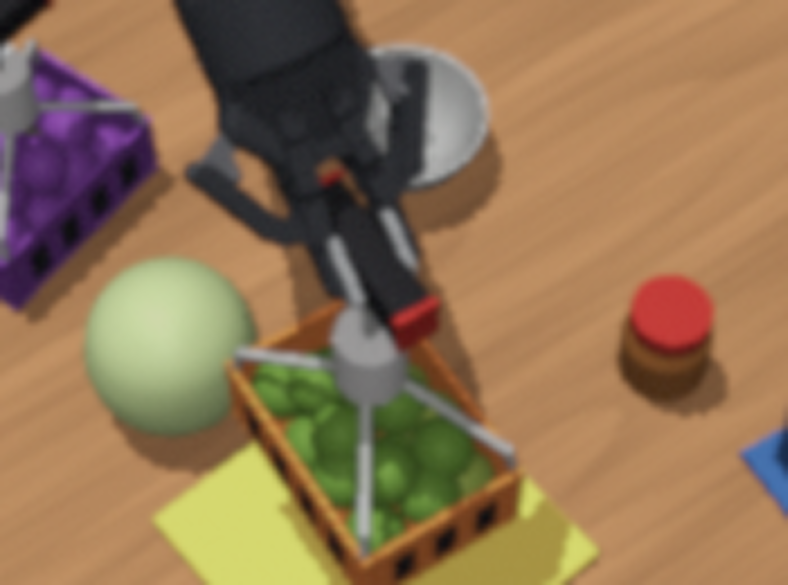

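arm_command:
  motion:
    - [0,[0.3,0,0.3],[0,0,0]]
    - [0,[0.9,0,0.9],[0,0,0]]
    - [0,[1.7,0,1.8],[0,0,0]]
    - [0,[2.6,0,2.7],[0,0,0]]
    - [0,[3.5,0,3.6],[0,0,0]]
    - [0,[4.3,0,4.5],[0,-0.002,0]]
    - [0,[4.9,0,5.1],[0,-0.004,0.001]]
    - [0,[5.2,0,5.4],[0,-0.004,0.002]]

```text
time_s: 15.68
ee_pos: [0.6151, -0.1932, 0.2571]
tcp_rot: [0.023, 0.927, -0.009, 0.374]
ft_force: [-0.5, 0.4, -7.9]
opening: 0.271
```

Run:
```python
from h import *
rep()
plan((.6203,-.1933,.226),-.05,.802,n=8)
```

```text
t 15.68 grasp [ 0.6193 -0.1934  0.2528] z [ 0.693 -0.035 -0.72 ] psi -0.05 tilt 0.804 yz -0.0 F [-0.5   0.44 -7.87] M [0.07 1.9  0.02] op 0.271 q [-0.24  0.01  0.61  2.04 -0.58  0.42  2.35] qv 0.145
dist cm 2.6815041996943596 rot 0.0023305050387482577
[0.2, 0.0, 0.3] [-0.0, -0.0, -0.0]
[0.4, 0.0, 0.5] [-0.0, -0.001, -0.0]
[0.7, 0.0, 0.8] [-0.0, -0.001, -0.0]
[0.9, 0.0, 1.0] [-0.0, -0.001, -0.0]
[1.1, 0.0, 1.3] [-0.0, -0.001, -0.0]
[1.3, 0.0, 1.5] [-0.0, -0.002, -0.0]
[1.6, 0.0, 1.8] [-0.0, -0.002, -0.0]
[1.8, 0.0, 2.0] [-0.0, -0.002, -0.0]
```

arm_command:
  motion:
    - [0,[0.2,0,0.3],[0,0,0]]
    - [0,[0.4,0,0.5],[0,0,0]]
    - [0,[0.7,0,0.8],[0,0,0]]
    - [0,[0.9,0,1],[0,0,0]]
    - [0,[1.1,0,1.3],[0,0,0]]
    - [0,[1.3,0,1.5],[0,0,0]]
    - [0,[1.6,0,1.8],[0,0,0]]
    - [0,[1.8,0,2],[0,-0.002,0]]

```text
time_s: 16.68
ee_pos: [0.6161, -0.1933, 0.2301]
tcp_rot: [0.023, 0.927, -0.009, 0.375]
ft_force: [-1.5, 0.1, -6.4]
opening: 0.272
```

Run:
```python
from h import *
rep()
plan((.6203,-.1933,.203),-.05,.802,n=8)
```

```text
t 16.68 grasp [ 0.6203 -0.1935  0.2258] z [ 0.694 -0.035 -0.719] psi -0.05 tilt 0.802 yz -0.0 F [-1.53  0.09 -6.38] M [ 0.16  1.89 -0.03] op 0.272 q [-0.22  0.05  0.61  2.07 -0.74  0.38  2.5 ] qv 0.184
dist cm 2.281699347579174 rot 0.0002396086181918938
[0.2, 0.0, 0.2] [-0.0, 0.0, -0.0]
[0.4, 0.0, 0.4] [-0.0, 0.0, -0.0]
[0.6, 0.0, 0.6] [-0.0, 0.0, -0.0]
[0.8, 0.0, 0.8] [-0.0, 0.0, -0.0]
[1.0, 0.0, 1.0] [-0.0, 0.0, -0.0]
[1.2, 0.0, 1.2] [-0.0, 0.0, -0.0]
[1.4, 0.0, 1.4] [-0.0, 0.0, -0.0]
[1.6, 0.0, 1.6] [-0.0, 0.0, -0.0]
```

Contact with the board has begun, as the load fell from 7.9 to 6.4 N. I lower the rest slowly to let the spring relax.

arm_command:
  motion:
    - [0,[0.2,0,0.2],[0,0,0]]
    - [0,[0.4,0,0.4],[0,0,0]]
    - [0,[0.6,0,0.6],[0,0,0]]
    - [0,[0.8,0,0.8],[0,0,0]]
    - [0,[1,0,1],[0,0,0]]
    - [0,[1.2,0,1.2],[0,0,0]]
    - [0,[1.4,0,1.4],[0,0,0]]
    - [0,[1.6,0,1.6],[0,0,0]]

```text
time_s: 17.68
ee_pos: [0.616, -0.1932, 0.2077]
tcp_rot: [0.023, 0.927, -0.009, 0.375]
ft_force: [-3.1, 3.0, -1.6]
opening: 0.272
```

Run:
```python
from h import *
from cell import robot
rep()
for n in("scene","top"):
    d=robot.get_image(n); pickle.dump(d,open(f"{n}6.pkl","wb"))
    if n=="top": crop(d,270,120,175,125,4.5,"pics/t6.png")
    else: crop(d,230,220,175,130,4.5,"pics/s6.png")
```

```text
t 17.68 grasp [ 0.6201 -0.1934  0.2034] z [ 0.695 -0.035 -0.718] psi -0.05 tilt 0.801 yz -0.0 F [-3.07  3.02 -1.57] M [0.43 1.43 0.28] op 0.272 q [-0.19  0.08  0.59  2.1  -0.89  0.35  2.65] qv 0.157
```

View pics/s6.png

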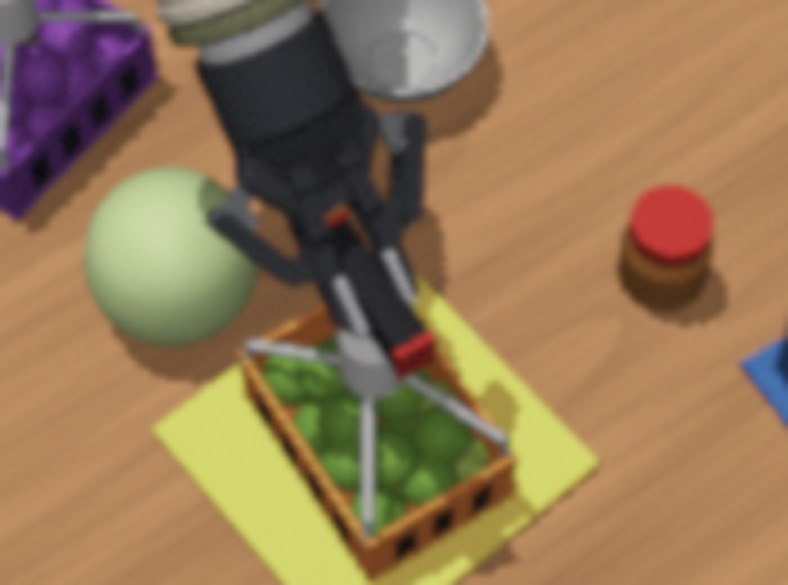

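View pics/t6.png

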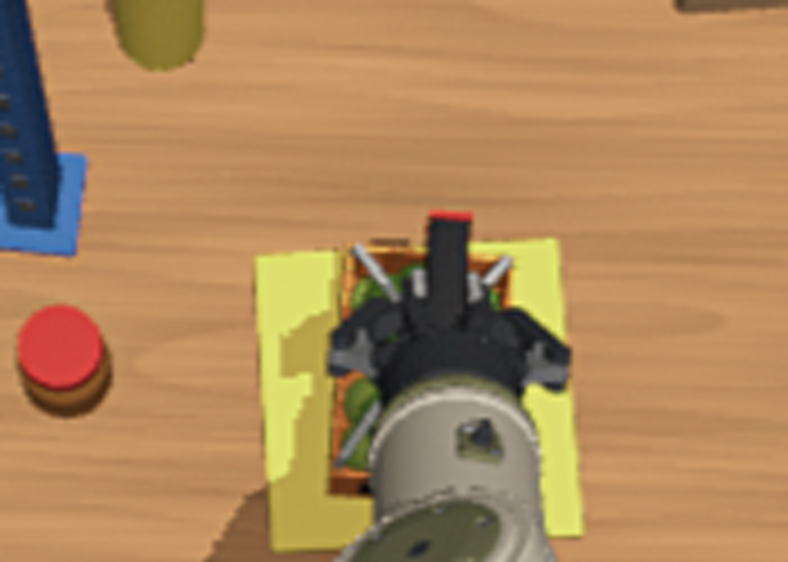

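arm_command:
  motion:
    - [0,[0.1,0,0.1],[0,0,0]]
    - [0,[0.2,0,0.2],[0,0,0]]
    - [0,[0.2,0,0.2],[0,0,0]]
    - [0,[0.2,0,0.2],[0,0,0]]
    - [0,[0.2,0,0.2],[0,0,0]]

```text
time_s: 18.4
ee_pos: [0.6166, -0.1932, 0.206]
tcp_rot: [0.023, 0.926, -0.01, 0.376]
ft_force: [-4.7, 3.1, 4.2]
opening: 0.272
```

Run:
```python
from h import *
rep()
```

```text
t 18.4 grasp [ 0.6207 -0.1934  0.2017] z [ 0.696 -0.035 -0.717] psi -0.05 tilt 0.8 yz -0.0 F [-4.69  3.05  4.24] M [0.41 1.02 0.38] op 0.272 q [-0.19  0.09  0.59  2.1  -0.91  0.35  2.67] qv 0.002
```

The scale is unloaded, with a push up of about 4 N. I ease up 1 mm and open.

arm_command:
  motion:
    - [0,[-0.1,0,-0.1],[0,0,0]]
    - [0,[-0.1,0,-0.1],[0,0,0]]
    - [0.4,[-0.1,0,-0.1],[0,0,0]]
    - [0.6,[-0.1,0,-0.1],[0,0,0]]
    - [0.8,[-0.1,0,-0.1],[0,0,0]]
    - [1,[-0.1,0,-0.1],[0,0,0]]
    - [1,[-0.1,0,-0.1],[0,0,0]]
    - [1,[-0.1,0,-0.1],[0,0,0]]

```text
time_s: 19.4
ee_pos: [0.6166, -0.1933, 0.2074]
tcp_rot: [0.023, 0.926, -0.01, 0.376]
ft_force: [-0.1, 0.5, -0.1]
opening: 0.997
```

Run:
```python
from h import *
from cell import robot
rep()
for n in("scene","top"):
    d=robot.get_image(n); pickle.dump(d,open(f"{n}7.pkl","wb"))
    if n=="top": crop(d,270,120,175,125,4.5,"pics/t7.png")
    else: crop(d,230,220,175,130,4.5,"pics/s7.png")
```

```text
t 19.4 grasp [ 0.6208 -0.1935  0.2031] z [ 0.696 -0.035 -0.717] psi -0.05 tilt 0.799 yz -0.0 F [-0.12  0.48 -0.13] M [ 0.03  0.73 -0.02] op 0.997 q [-0.19  0.09  0.59  2.1  -0.9   0.35  2.66] qv 0.002
```

View pics/s7.png

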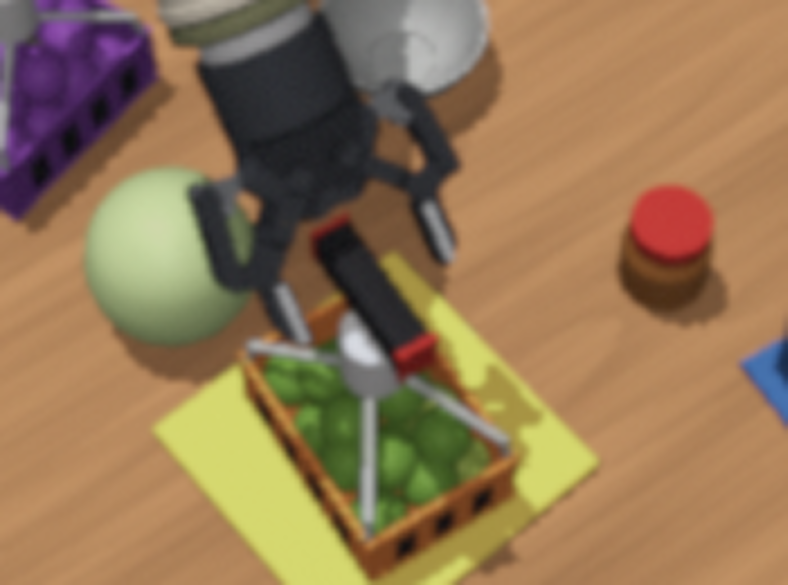

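View pics/t7.png

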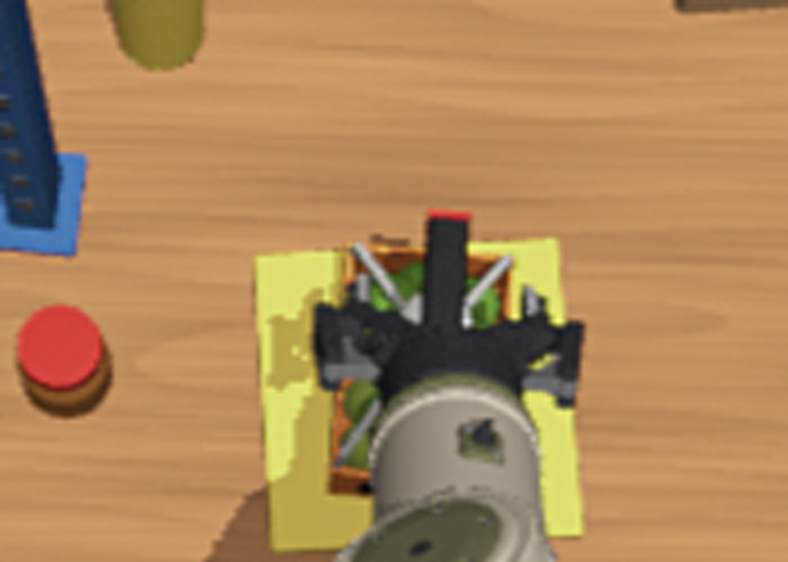

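The gripper is open, clear of the handle on both sides, and the basket stands upright on the board. I withdraw back along the tool axis.

arm_command:
  motion:
    - [1,[0,0,-0.8],[0,0,0]]
    - [1,[0,0,-1.8],[0,0,0]]
    - [1,[0,0,-3],[0,0,0]]
    - [1,[0,0,-4.2],[0,0,0]]
    - [1,[0,0,-5.4],[0,0,0]]
    - [1,[0,0,-6.6],[0,0,0]]
    - [1,[0,0,-7.5],[0,0,0]]
    - [1,[0,0,-8],[0,0,0]]

```text
time_s: 20.5
ee_pos: [0.5607, -0.1906, 0.2652]
tcp_rot: [0.023, 0.926, -0.01, 0.376]
ft_force: [0.1, -0.2, 0.9]
opening: 0.997
```

Run:
```python
from h import *
rep()
```

```text
t 20.5 grasp [ 0.5648 -0.1908  0.2609] z [ 0.697 -0.035 -0.717] psi -0.05 tilt 0.799 yz -0.0 F [ 0.15 -0.25  0.89] M [ 0.06  0.7  -0.02] op 0.997 q [-0.17 -0.14  0.55  2.14 -0.41  0.42  2.23] qv 0.164
```

Now straight up and a bit back, for a clear view and a safe distance.

arm_command:
  motion:
    - [1,[-0.8,0,-0.8],[0,0,0]]
    - [1,[-2,0,-2],[0,0.02,0]]
    - [1,[-3,0,-3.2],[0,0.05,0]]
    - [1,[-4,0,-4.4],[0,0.1,0]]
    - [1,[-5,0,-5.6],[0,0.15,0]]
    - [1,[-5.6,0,-6.6],[0,0.2,0]]
    - [1,[-6,0,-7.5],[0,0.2,0]]
    - [1,[-6,0,-7.5],[0,0.2,0]]

```text
time_s: 21.5
ee_pos: [0.5513, -0.1903, 0.3612]
tcp_rot: [0.024, 0.959, -0.007, 0.283]
ft_force: [-0.1, -0.2, 0.8]
opening: 1.003
```

Run:
```python
from h import *
from cell import robot
rep()
np.set_printoptions(precision=4,suppress=True)
for n in("scene","top"):
    d=robot.get_image(n); pickle.dump(d,open(f"{n}8.pkl","wb")); cv2.imwrite(f"pics/{n}8.png",d["frame"])
    W=pc(d); hsv=cv2.cvtColor(d["frame"],cv2.COLOR_BGR2HSV)
    m=(hsv[...,0]>6)&(hsv[...,0]<18)&(hsv[...,1]>150)&(abs(W[...,0]-.62)<.12)&(abs(W[...,1]+.193)<.1)&(W[...,2]>.055)&(W[...,2]<.09)
    q=W[m]; print(n,"rim",m.sum(),cv2.minAreaRect(q[:,:2].astype(np.float32)*1000),np.percentile(q[:,2],[5,50,95]))
    m=(abs(W[...,0]-.62)<.07)&(abs(W[...,1]+.193)<.07)&(W[...,2]>.19)&(W[...,2]<.235); q=W[m]
    if len(q)>20: print(" handle",cv2.minAreaRect(q[:,:2].astype(np.float32)*1000),np.percentile(q[:,2],[50,98]))
```

```text
t 21.5 grasp [ 0.5546 -0.1905  0.3562] z [ 0.542 -0.027 -0.84 ] psi -0.05 tilt 0.997 yz -0.0 F [-0.14 -0.2   0.77] M [0.03 0.58 0.03] op 1.003 q [-0.08 -0.13  0.42  1.83 -0.13  0.89  1.92] qv 0.027
scene rim 234 ((623.94970703125, -194.70703125), (106.19084930419922, 151.47271728515625), 87.17955780029297) [0.0559 0.0638 0.0692]
 handle ((623.29248046875, -194.290283203125), (25.924013137817383, 95.29452514648438), 86.30754852294922) [0.2115 0.216 ]
top rim 123 ((621.5118408203125, -189.35484313964844), (102.24293518066406, 151.61302185058594), 87.01396179199219) [0.0563 0.067  0.0733]
 handle ((632.6307983398438, -191.44573974609375), (24.334030151367188, 72.02411651611328), 86.98707580566406) [0.2147 0.2197]
```

View pics/scene8.png

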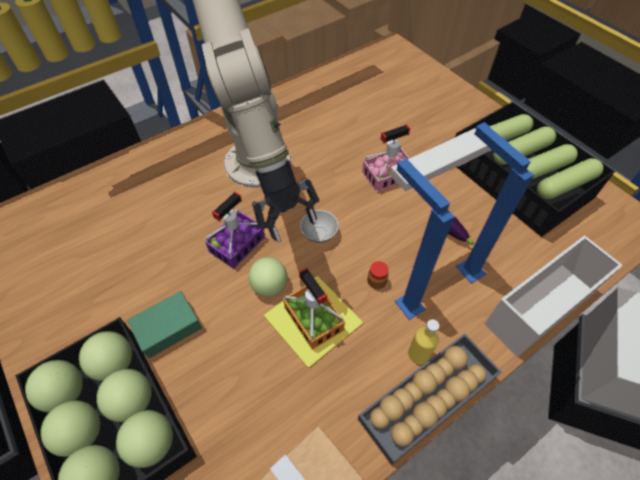

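View pics/top8.png

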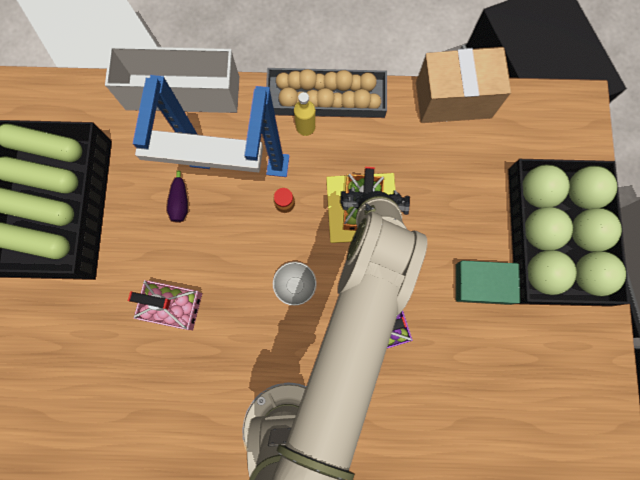

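The basket stands upright on the board at scene (315,310). Jar, bowl, cabbage, aubergine and rack are where they were, and the gripper is clear of everything. I hand in.

Run:
```python
from cell import robot
print(robot.finish_job())
```

```text
the job is handed in; nothing more can be done
None
```

The orange basket of limes is weighed and stands upright on the middle of the yellow board. I handed the job in at about 21.6 s; no verdict is reported.

**What I did:**
- I gripped the black handle from the open side with the tool tilted about 46°.
- I lifted the basket about 5 cm clear, by the depth images, and held it still for 2.9 s. The wrist force settled at 7.8–8 N (about 0.8 kg); that sensor reads to about ±0.5 N, and the expected top weight was 0.78 kg.
- I drew it out from under the lamp bar, carried it over above jar height, and lowered it until the scale was fully relaxed. Then I let go and backed away.

**Last checks:**
- **Position:** the basket's centre is at about (0.622, -0.193) m. The board's centre measured (0.620, -0.193) m, so they agree to 2–4 mm.
- **Other goods:** by eye, none that show in the final pictures have shifted. The arm hides part of the purple basket in the top view, but the scene view shows it in its place. I felt and saw no contact with the rack.

**Disagreements and close calls:**
- The board's top triangulated at 6 mm instead of 10 mm. The depth readings gave 8–11 mm, and the touch came where expected.
- The top camera alone put the final handle centre 1 cm off, because the gripper hid part of it.
- Joint 2 came up to its lower limit (-0.25 rad to two decimals) for a moment during the carry; the reading showed no overrun.

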